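Index the port flange and wedge its slide bolt home

ROBOT

A 6-joint arm with a two-finger parallel gripper is mounted at the origin on the work surface. World frame = base frame: x ahead of the robot, y to its left, z up, the work surface at z = 0. Lengths are in m, angles in rad, forces in N, time in s.
With the tool pointing down it reaches from about 0.35 to 0.975 m from the base axis. Payload 4.9 kg.
Tool frame: the origin (TCP) lies at the very end of the fingers, on their centre line; the grasp point (between the pads) lies behind it (manip.pinch_z is the y of the grasp point in the tool frame, in m); y points along the fingers, x is the direction in which the jaws open and shut, and the axes are right-handed (so a half turn about y gives the same grasp; the last joint's range is limited). The gripper opens to 85 mm and grips with 20 to 120 N. Pads are 22 mm wide; open, the fingers measure 114 mm over their backs; the gripper's body (76 mm by 85 mm) begins 54 mm behind the grasp point. The pads swing forward as they close: fully open they stand 13 mm farther back than shut.
Start: joints at [1.073, 0.053, 1.613, -0, 1.476, -0.119], TCP at [0.231, 0.581, 0.231] pointing down, gripper open.
Joint ranges: [-3.01, 3.01], [-1.01, 2.22], [0.06, 2.58], [-1.02, 4.17], [0.09, 2.62], [-3.14, 3.14]. Speed limits (rad/s): [2.57, 2.57, 3.14, 3.14, 3.14, 3.14].

INTERFACE

Orientations are given as a unit quaternion [w, x, y, z].
In Python, from plant import manip gives the robot as it stands.
- The arm moves only by the tool drive_tool, never from a script. Its argument "motion" is a list of rows, each a list of 3 entries, a list of its own where there are three numbers: the shift along the tool's x, y, z in units of 25 mm (1.0 is 25 mm), then the turn, a rotation vector about the tool's x, y, z in units of 5 degrees (1.0 is 5 degrees), then the closure, from -1 (fully open) to 1 (shut). A call has 1 to 12 rows; each row shifts and turns the commanded pose from where the row before left it, along the tool's axes as they then stand; what a row does not reach is not made up. A row lasts 1/10 s, in which the tool goes at most 50 mm and 8.59 degrees, less where a joint would pass 70% of its speed; a pose out of reach is approached as far as the arm can. A call is refused whole if a number of a shift passes 1 or a number of a turn 1, either way. A call with a gripper value outside its range is refused whole. The fingers move at their own pace and stop on an object; the grip force is fixed at half the most. Time passes only in rows, so rows that do not move let the fingers close. It gives the time, the measured TCP pose, the force and the opening at its end, in the units of the state.
- manip.state(): the state, without advancing time (a new reading comes with each control period).
- manip.grab_frame(name): name is "scene" or "top" or "wrist"; returns a dict with "img" (420x560x3 uint8, blue, green, red), "range_z" (420x560 float32, m along the optical axis (not along the pixel's ray), 0 where there is no reading), "camera_matrix" (3x3 intrinsics, pixels), "world_from_camera" (4x4, takes a point from camera to world coordinates); the wrist camera has in their place "T_tool_cam" (4x4, takes a point from camera to tool coordinates, whose origin is the TCP and whose axes are the tool frame's). Camera axes: x right, y down, z forward; pixel columns grow to the right and rows downward; lengths in m; the calibration is good to about 2 mm. A picture is of the moment at which its call begins: read the wrist's pose just before it.
- manip.job_done(): hands the job in, once; it reports no verdict.
The state is a dict: "time": time; "joint_pos": joint angles; "joint_vel": joint speeds; "joint_efforts": joint torques, N m; "tool_pos": TCP position; "tool_rot": TCP orientation; "contact_force": force on the tool from outside, world axes, zero at the start; "ft_torque": the same for the moment, N m; "gripper_width": opening from 0.0 (shut) to 1.0 (fully open).
Only numpy, scipy, OpenCV 4.12 (cv2) and the standard library are available. Lean on these libraries where they do the work, as an engineer would, in place of code of your own. Each camera call takes 0.05 s, during which the arm holds its last target. There are 200 camera calls.

TASK

Turn the loose round flange on its pipe stub by pushing its brass studs, until the V-notch in its rim faces the slide bolt; then push the bolt by its yellow post into the notch and on until the flange comes up hard against the stub, however far that is. There press for a moment with about 12 N to wedge it, and let go with the bolt left wedged in the notch. Never push flange or bolt with more than 18 N, keep the flange flat on the panel, and leave the other things alone.

Things in the scene. Friction and masses are not known exactly. Their poses are not given: they have to be found in the camera images.
- panel: Fixed flat aluminium panel, 170 x 240 x 10 mm. Origin at bench level where its upright grey pipe stub (34 mm across, top 46 mm above the bench) should stand; the stub is welded on up to 4 mm off, along y. +y points from stub to slide bolt; panel spans x -85..85, y -75..165 mm. Two dark guide bars with red lines flank the bolt (|x| 10..21, y 70..144 mm, top 25 mm above the bench).
- mark (a point): The mark that the notch must face: on the panel's +y line (the bolt's line), 60 mm from the panel's origin, 24 mm above the bench, ahead of the bolt's tip; axes as the panel's. Red lines on the guide bars point to it.
- flange: Loose steel disc, 120 mm across, about 0.7 kg, 40 mm bore over the 34 mm stub (3 mm play all round); it turns and shifts against sliding friction. Origin at its centre underneath, 10 mm above the bench; +y axis points to its notch. Top 24 mm above the bench. Four brass studs, 14 mm across, to 48 mm above the bench, 48 mm from the centre, at 45, 135, 225, 315 degrees from the notch.
- notch (a point): Mouth of the flange's only V-notch, on the rim 60 mm from its centre, level with its top; it starts 50 or more degrees off the mark, either side. 15.8 mm wide at the rim, narrowing inwards with 15 degree flanks; a red bar is painted on the disc just inwards of it.
- slide_bolt: Steel bolt, origin at its tip's middle, underside. Slides along panel y only, 1.5 N friction, stays put. Tip 11 mm wide, widening 15 degrees a side, bar top 24 mm above the bench. Starts at panel y 76..82 mm. It wedges in the notch 9 mm inside the rim, then shoves the flange back until its bore meets the stub: the tip then lies anywhere at y 43..53 mm, to be felt. Over 2.4 mm sideways off the notch it jams on the rim.
- bolt_post (a point): Yellow upright round post on the bolt, to push it by: 14 mm across, from 24 to 64 mm above the bench. This point is on its axis, 35 mm behind the bolt's tip, 52 mm above the bench.
- collar: Brass collar, 32 mm across, 16 mm high, standing on the panel's corner (away from flange and bolt); a bystander to leave alone. Origin at its underside or grip axis.
- wrench: Open-ended wrench lying on the bench; a bystander to leave alone. Origin at its underside or grip axis.
- screwdriver: Screwdriver lying on the bench; a bystander to leave alone. Origin at its underside or grip axis.
- spray_can: Spray can standing on the bench, 54 mm across, 150 mm high; a bystander to leave alone. Origin at its underside or grip axis.
- water_bottle: Clear bottle with a yellow cap standing on the bench, 72 mm across, 210 mm high; a bystander to leave alone. Origin at its underside or grip axis.
- tape_measure: Yellow tape measure, 65 x 65 x 35 mm, on the bench; a bystander to leave alone. Origin at its underside or grip axis.
- hinge_leaf: Flat steel hinge leaf, 80 x 55 x 10 mm, on the bench; a bystander to leave alone. Origin at its underside or grip axis.

How it is judged:
By the outcome, as a careful person would: the job done as asked, in the order asked, and still so for the second after the job is handed in, with the robot touching nothing.
It also fails if it takes over 61 s, if anything falls off the work surface, if the arm or the gripper's body presses on something with over 40 N, if the wrist force passes 120 N, or if a joint passes its speed limit or range.

## Working session

There is one attempt and no reset: what is moved stays moved. The work goes in short steps, Python scripts to look and compute and a tool call to move; the robot and the scene stay as the last step left them, time stands still between calls to the robot, and variables do not carry over. Pictures are saved under pics/ and viewed, about 8 in all and at most 12, crops included, and the job is handed in when it is done.

Besides the shell and the picture viewer there is one more tool, called after "Emit:" as name([rows], argument=value, ...), one row to a line, values as JSON. drive_tool: Moves the arm, as the interface text tells. Its arguments: {"type":"object","properties":{"motion":{"type":"array","items":{"type":"array"}}},"required":["motion"]}

```bash
ls; mkdir -p pics
python3 - <<'E'
from plant import manip
import cv2,numpy as np,pickle
s=manip.state();print({k:np.round(v,4) for k,v in s.items()},manip.pinch_z)
for n in("scene","top"):
    f=manip.grab_frame(n);pickle.dump(f,open(n+'.pkl','wb'));cv2.imwrite(f'pics/{n}0.png',f['img'])
    print(n,f['camera_matrix'].round(1).tolist(),f['world_from_camera'].round(3).tolist())
E
```

```text
pics
{'time': np.float64(0.0), 'joint_pos': array([ 1.073 ,  0.0533,  1.6143,  0.    ,  1.476 , -0.119 ]), 'joint_vel': array([-0.0009,  0.0007, -0.0007, -0.0018,  0.0009, -0.0003]), 'joint_efforts': array([ 2.20000e-03, -3.93676e+01, -3.70183e+01,  0.00000e+00,
        6.90000e-03, -0.00000e+00]), 'tool_pos': array([0.2308, 0.5801, 0.2301]), 'tool_rot': array([-0.5849,  0.5855,  0.3963, -0.3976]), 'contact_force': array([0.0977, 0.424 , 0.7352]), 'ft_torque': array([-0.0041, -0.0584,  0.0114]), 'gripper_width': np.float64(1.0008)} -0.0187
scene [[530.8, 0.0, 277.1], [0.0, 530.8, 225.0], [0.0, 0.0, 1.0]] [[0.88, 0.349, -0.323, 0.935], [0.475, -0.641, 0.603, -0.658], [0.003, -0.684, -0.729, 0.902], [0.0, 0.0, 0.0, 1.0]]
top [[418.9, 0.0, 280.1], [0.0, 418.9, 205.5], [0.0, 0.0, 1.0]] [[0.009, -0.989, 0.146, 0.414], [-1.0, -0.006, 0.021, -0.011], [-0.02, -0.146, -0.989, 1.16], [0.0, 0.0, 0.0, 1.0]]
```

View pics/top0.png

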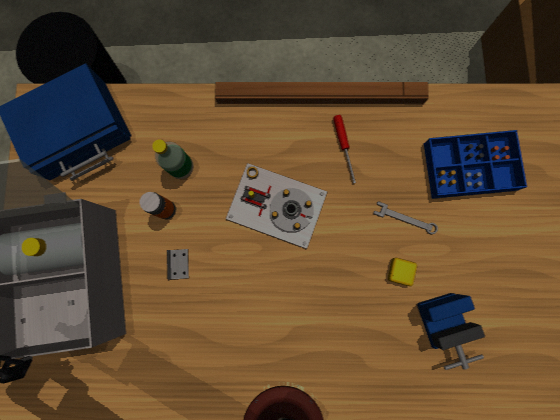

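View pics/scene0.png

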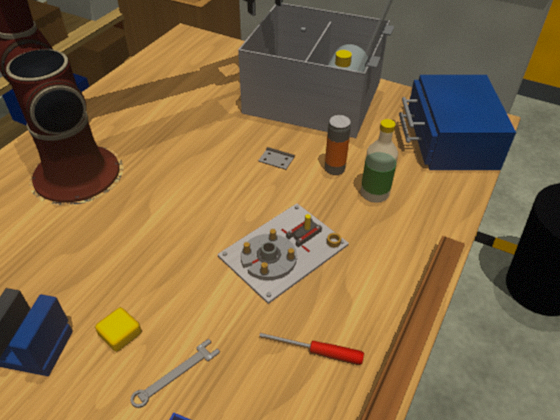

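```bash
cat > h.py <<'E'
import numpy as np,cv2,pickle
def ray(f,px,z,T=None):
    T=f['world_from_camera'] if T is None else T
    d=T[:3,:3]@np.linalg.inv(f['camera_matrix'])@np.array([px[0],px[1],1.]);o=T[:3,3]
    return o+d*(z-o[2])/d[2]
def proj(f,p,T=None):
    T=f['world_from_camera'] if T is None else T
    c=T[:3,:3].T@(np.asarray(p)-T[:3,3]);u=f['camera_matrix']@c;return u[:2]/u[2]
E
python3 - <<'E'
from h import *
for n,(x0,y0,w,h) in dict(top=(215,155,125,100),scene=(205,195,155,110)).items():
    f=pickle.load(open(n+'.pkl','rb'));c=f['img'][y0:y0+h,x0:x0+w]
    cv2.imwrite(f'pics/{n}_c.png',cv2.resize(c,None,fx=5,fy=5,interpolation=cv2.INTER_CUBIC))
    hsv=cv2.cvtColor(f['img'],cv2.COLOR_BGR2HSV)
    m=np.zeros(hsv.shape[:2],np.uint8);m[y0:y0+h,x0:x0+w]=cv2.inRange(hsv,(15,110,90),(35,255,255))[y0:y0+h,x0:x0+w]
    k,l,s,ce=cv2.connectedComponentsWithStats(m)
    for i in range(1,k):
        if s[i,4]>5 and s[i,4]<400: print(n,s[i],ce[i].round(1),ray(f,ce[i],.048)[:2].round(4))
E
```

```text
top [247 167  11  10  42] [251.9 171.5] [0.6713 0.0904]
top [284 189   5   5  19] [285.8 191.2] [ 0.6174 -0.0025]
top [248 191   6   4  20] [250.5 192.5] [0.6132 0.093 ]
top [306 201   5   4  18] [308.2 202.5] [ 0.5868 -0.0628]
top [272 212   5   4  17] [274.4 213.5] [0.5565 0.0279]
top [295 223   5   5  20] [297.  224.9] [ 0.5262 -0.0327]
scene [305 214   6  16  90] [307.4 221.5] [0.6111 0.0894]
scene [270 229   6   6  29] [272.5 231.3] [0.5572 0.0267]
scene [244 242   6  10  39] [246.7 245.6] [ 0.5288 -0.036 ]
scene [288 248   6   6  28] [290.7 250.6] [ 0.6175 -0.0036]
scene [261 262   7   8  39] [264. 265.] [ 0.587  -0.0643]
```

View pics/top_c.png

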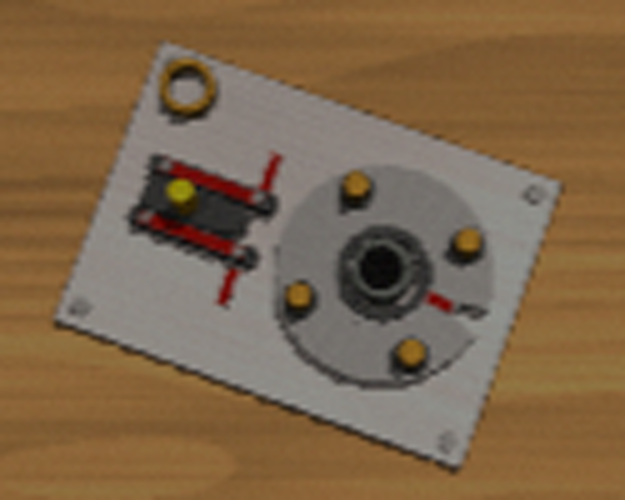

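Run:
```python
from h import *
from plant import manip
from scipy.spatial.transform import Rotation as R
s=manip.state();q=s['tool_rot'];print(R.from_quat(np.r_[q[1:],q[0]]).as_matrix().round(3))
f=manip.grab_frame('wrist');print(f['camera_matrix'].round(1),f['T_tool_cam'].round(4))
t=pickle.load(open('top.pkl','rb'))
print('post',ray(t,(250.5,192.5),.064),'box rows',t['range_z'][200:360:20,105],t['range_z'][200:360:20,90])
```

```text
[[ 0.37  -0.001 -0.929]
 [ 0.929 -0.002  0.37 ]
 [-0.002 -1.     0.   ]]
[[302.2   0.  278.3]
 [  0.  302.2 209.9]
 [  0.    0.    1. ]] [[ 1.000e+00 -2.000e-04  3.000e-04  8.000e-04]
 [-3.000e-04 -3.262e-01  9.453e-01 -1.418e-01]
 [-1.000e-04 -9.453e-01 -3.262e-01  8.430e-02]
 [ 0.000e+00  0.000e+00  0.000e+00  1.000e+00]]
post [0.61032845 0.0914713  0.064     ] box rows [1.1846384 1.1007892 1.0838524 1.061577  1.0503875 1.0358922 1.0192786
 1.0001054] [1.1893333  1.013652   1.0000119  0.9817822  0.9727067  0.957699
 0.94279295 0.93490267]
```

Emit:
drive_tool([
  [[0, -1, 0], [0, 0, 0], -1],
  [[0, -1, 0], [0, 0, 0], -1],
  [[-0.7, -0.5, -0.9], [0, 0, 0], -1],
  [[-0.7, 0, -0.9], [0, 0, 0], 0],
  [[-0.7, 0, -0.9], [0, 0, 0], 0],
  [[-0.7, 0, -0.9], [0, 0, 0], 0],
  [[-0.7, 0, -0.9], [0, 0, 0], 0],
  [[-0.7, 0, -0.9], [0, 0, 0], 0],
  [[-0.7, 0, -0.9], [0, 0, 0], 0],
  [[-0.7, 0, -0.9], [0, 0, 0], 0],
  [[-0.7, 0, -0.9], [0, 0, 0], 0],
  [[-0.7, 0, -0.9], [0, 0, 0], 0],
])

```text
time: 1.35
tool_pos: [0.3757, 0.3337, 0.2934]
tool_rot: [-0.585, 0.585, 0.397, -0.397]
contact_force: [0.5, -0.3, 0.2]
gripper_width: 0.5
```

Emit:
drive_tool([
  [[-0.7, 0, -0.9], [0, 0, 0], 0.4],
  [[-0.7, 0, -0.9], [0, 0, 0], 0.4],
  [[-0.7, 0, -0.9], [0, 0, 0], 0.4],
  [[-0.7, 0, -0.9], [0, 0, 0], 0.4],
  [[-0.7, 0, -0.9], [0, 0, 0], 0.4],
  [[-0.7, 0, -0.9], [0, 0, 0], 0.4],
  [[-0.7, 0, -0.9], [0, 0, 0], 0.4],
  [[-0.7, 0, -0.9], [0, 0, 0], 0.4],
  [[-0.7, 0, -0.9], [0, 0, 0], 0.4],
  [[-0.7, 0, -0.9], [0, 0, 0], 0.4],
  [[-0.7, 0.5, -0.9], [0, 0, 0], 0.4],
  [[-0.7, 0.5, -0.9], [0, 0, 0], 0.4],
])

```text
time: 2.55
tool_pos: [0.5493, 0.0388, 0.2687]
tool_rot: [-0.585, 0.585, 0.397, -0.397]
contact_force: [0.8, -0.2, 0.2]
gripper_width: 0.299
```

Emit:
drive_tool([
  [[-0.8, 0.5, -0.9], [0, 0, 0], 0.4],
  [[0, 0, 0], [0, 0, 0], 0.4],
  [[0, 0, 0], [0, 0, 0], 0.4],
])

```text
time: 2.85
tool_pos: [0.5618, 0.0128, 0.2555]
tool_rot: [0.586, -0.585, -0.396, 0.397]
contact_force: [0.1, 0.2, 0.7]
gripper_width: 0.301
```

```bash
cat >> h.py <<'E'
from scipy.spatial.transform import Rotation as R
def wrist(name):
    from plant import manip
    s=manip.state();f=manip.grab_frame('wrist')
    T=np.eye(4);q=s['tool_rot'];T[:3,:3]=R.from_quat(np.r_[q[1:],q[0]]).as_matrix();T[:3,3]=s['tool_pos']
    f['world_from_camera']=T@f['T_tool_cam'];pickle.dump(f,open(name+'.pkl','wb'));cv2.imwrite(f'pics/{name}.png',f['img'])
    return s,f
def blobs(f,lo,hi,z,amin=20):
    m=cv2.inRange(cv2.cvtColor(f['img'],cv2.COLOR_BGR2HSV),lo,hi)
    k,l,s,ce=cv2.connectedComponentsWithStats(m)
    for i in range(1,k):
        if s[i,4]>amin: print(s[i],ce[i].round(1),ray(f,ce[i],z)[:2].round(4))
E
python3 - <<'E'
from h import *
s,f=wrist('w1');print({k:np.round(v,3).tolist() for k,v in s.items()})
print('Y');blobs(f,(15,110,60),(35,255,255),.048)
print('R')
blobs(f,(0,130,60),(8,255,255),.024)
E
```

```text
{'time': 2.85, 'joint_pos': [-0.11, -0.11, 1.732, 0.0, 1.521, -1.301], 'joint_vel': [0.024, -0.025, -0.009, 0.002, 0.001, -0.001], 'joint_efforts': [-0.849, -31.616, -36.968, -0.057, -0.022, -0.011], 'tool_pos': [0.562, 0.013, 0.255], 'tool_rot': [0.586, -0.585, -0.396, 0.397], 'contact_force': [0.097, 0.233, 0.692], 'ft_torque': [0.014, -0.053, -0.05], 'gripper_width': 0.301}
Y
[     0      0    560    375 148564] [269.5 157.8] [0.5326 0.0144]
[226 161  12  12 115] [231.5 166.5] [ 0.5255 -0.0306]
[283 166  11  12 108] [288.1 171.6] [0.5555 0.0285]
[345 185  18  19 221] [353.3 194.3] [0.6104 0.0912]
[225 212  10  14 111] [229.7 218.9] [ 0.584  -0.0598]
[278 217  10  14 107] [282.9 223.4] [ 0.6139 -0.0011]
[  8 336  13  12  84] [ 13.5 341.9] [ 0.6404 -0.4275]
[ 18 347  19  13  96] [ 25.4 353.6] [ 0.6643 -0.425 ]
[145 353  18  19 123] [153.6 361.9] [ 0.7474 -0.2589]
[156 364  42  49 737] [180.9 391.6] [ 0.8143 -0.2488]
R
[318 155   3  15  42] [319.1 162.1] [0.5637 0.0673]
[324 175  38   7 204] [342.4 177.6] [0.593  0.0881]
[227 189  11   4  32] [231.7 190.4] [ 0.5564 -0.0483]
[324 198  28   6 132] [337.1 201.1] [0.62   0.0723]
[318 206   3  13  37] [318.9 212. ] [0.6255 0.0455]
[242 347  15  23 238] [247.6 360.4] [ 0.8178 -0.1408]
```

View pics/w1.png

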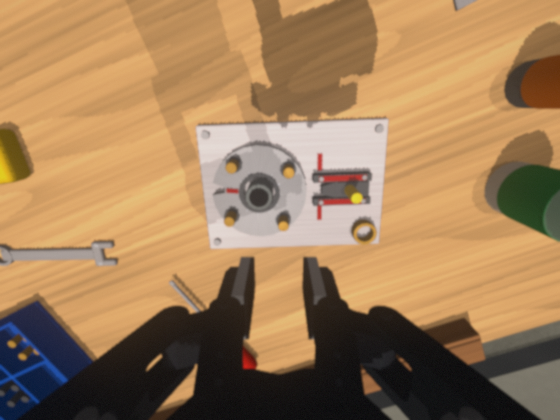

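Emit:
drive_tool([
  [[0.09, 1, -0.75], [0, 0, 0], 0.4],
  [[0.09, 1, -0.75], [0, 0, 0], 0.4],
  [[0.08, 1, -0.75], [0, 0, 0], 0.4],
  [[0, 0.5, 0], [0, -1, 0], 0.4],
  [[0, 0.5, 0], [0, -1, 0], 0.4],
  [[0, 0.5, 0], [0, -1, 0], 0.4],
  [[0, 0.5, 0], [0, -1, 0], 0.4],
  [[0, 0.5, 0], [0, -1, 0], 0.4],
  [[0, 0.5, 0], [0, -1, 0], 0.4],
  [[0, 0, 0], [0, -1, 0], 0.4],
  [[0, 0, 0], [0, -1, 0], 0.4],
  [[0, 0, 0], [0, 0, 0], 0.4],
])

```text
time: 4.1
tool_pos: [0.617, -0.0005, 0.1072]
tool_rot: [-0.413, 0.414, 0.574, -0.573]
contact_force: [0.0, 0.4, 0.1]
gripper_width: 0.301
```

Run:
```python
from h import *
f=pickle.load(open('w1.pkl','rb'))
for z,p in((.01,(319.1,162.1)),(.01,(318.9,212)),(.064,(356.5,198)),(.024,(231.7,190.4))):print(z,ray(f,p,z)[:2].round(4))
m=cv2.inRange(cv2.cvtColor(f['img'],cv2.COLOR_BGR2HSV),(0,130,60),(8,255,255))
L=[]
for y0,y1 in((174,184),(196,206)):
    v,u=np.nonzero(m[y0:y1,322:368]);P=np.array([ray(f,(a+322,b+y0),.025)[:2] for a,b in zip(u,v)])
    vx,vy,cx,cy=cv2.fitLine(P.astype(np.float32),cv2.DIST_L2,0,.01,.01).ravel();print('ang',np.degrees(np.arctan2(vy,vx)),cx,cy)
s,f=wrist('w2');print(s['tool_pos'].round(4),s['tool_rot'].round(3),s['joint_pos'].round(2))
blobs(f,(15,110,60),(35,255,255),.048)
```

```text
0.01 [0.5666 0.0682]
0.01 [0.6307 0.0455]
0.064 [0.6102 0.0912]
0.024 [ 0.5564 -0.0484]
ang 70.653694 0.5927278 0.0880259
ang 67.99163 0.61963564 0.07218779
[ 6.170e-01 -5.000e-04  1.072e-01] [-0.413  0.414  0.574 -0.573] [-0.12  0.14  1.74  0.    1.27 -2.01]
[    0     0   252   386 65677] [ 99.9 166.8] [ 0.6119 -0.1275]
[  286     0   274   390 53691] [472.4 155.1] [0.5263 0.1054]
[264  73  22  24 416] [274.4  84.2] [ 0.5264 -0.0324]
[194 149  22  22 355] [204.7 159.5] [ 0.585  -0.0621]
[331 148  25  23 403] [343.1 159.2] [0.5558 0.0252]
[266 210  17  26 359] [274.4 222.8] [ 0.6133 -0.0039]
[ 241  259   76  117 5946] [277.  327.2] [0.6993 0.0264]
[339 285  34  30 501] [357.  297.5] [0.6526 0.0769]
[145 353  18  19 119] [153.7 361.7] [ 0.7665 -0.0619]
[395 353  17  19 120] [403.  361.8] [0.6997 0.1395]
[159 364  39  48 775] [181.3 392. ] [ 0.7931 -0.0322]
[359 364  51  56 995] [379.8 396.8] [0.7425 0.1376]
```

View pics/w2.png

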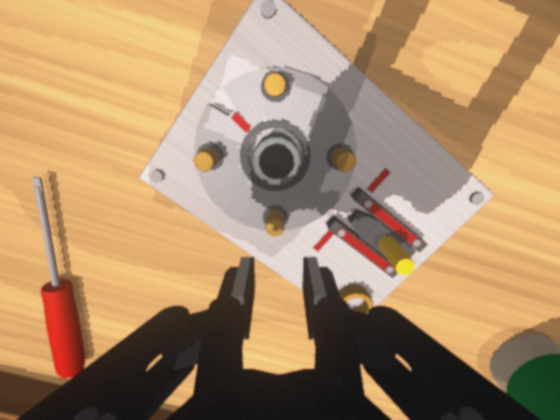

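Emit:
drive_tool([
  [[-0.07, 0.8, 0], [0, 0, 0], 0.4],
  [[0, 0.8, 0], [0, 0, 0], 0.4],
  [[0, 0.7, 0], [0, 0, 0], 0.4],
  [[0, 0.4, 0], [0, 0, 0], 0.4],
  [[0, 0.35, 0], [0, 0, 0], 0.4],
  [[0, 0, 0], [0, 0, 0], 0.4],
  [[0, 0, 0], [0, 0, 0], 0.4],
])

```text
time: 4.85
tool_pos: [0.6178, -0.0034, 0.0305]
tool_rot: [-0.414, 0.414, 0.573, -0.573]
contact_force: [1.1, 0.5, 0.7]
gripper_width: 0.3
```

Emit:
drive_tool([
  [[-0.067, 0, 0.001], [0, 0.4, 0], 0.4],
  [[-0.067, 0, 0.001], [0, 0.4, 0], 0.4],
  [[-0.067, 0, 0.001], [0, 0.4, 0], 0.4],
  [[-0.067, 0, 0.001], [0, 0.4, 0], 0.4],
  [[-0.067, 0, 0.001], [0, 0.4, 0], 0.4],
  [[-0.067, 0, 0.001], [0, 0.4, 0], 0.4],
  [[-0.067, 0, 0.001], [0, 0.4, 0], 0.4],
  [[-0.067, 0, 0.001], [0, 0.4, 0], 0.4],
])

```text
time: 5.65
tool_pos: [0.6201, -0.0152, 0.0314]
tool_rot: [-0.491, 0.49, 0.51, -0.509]
contact_force: [-1.9, 5.4, 2.3]
gripper_width: 0.299
```

Emit:
drive_tool([
  [[-0.1, 0, 0.003], [0, 0.6, 0], 0.4],
  [[-0.1, 0, 0.003], [0, 0.6, 0], 0.4],
  [[-0.1, 0, 0.003], [0, 0.6, 0], 0.4],
  [[-0.1, 0, 0.003], [0, 0.6, 0], 0.4],
  [[-0.1, 0, 0.003], [0, 0.6, 0], 0.4],
  [[-0.1, 0, 0.003], [0, 0.6, 0], 0.4],
])

```text
time: 6.25
tool_pos: [0.6183, -0.0298, 0.0314]
tool_rot: [0.565, -0.563, -0.427, 0.426]
contact_force: [-1.2, 6.1, 2.0]
gripper_width: 0.302
```

Emit:
drive_tool([
  [[-0.134, 0, 0.005], [0, 0.8, 0], 0.4],
  [[-0.134, 0, 0.005], [0, 0.8, 0], 0.4],
  [[-0.134, 0, 0.005], [0, 0.8, 0], 0.4],
  [[-0.134, 0, 0.005], [0, 0.8, 0], 0.4],
  [[-0.134, 0, 0.005], [0, 0.8, 0], 0.4],
  [[-0.134, 0, 0.005], [0, 0.8, 0], 0.4],
  [[-0.134, 0, 0.005], [0, 0.8, 0], 0.4],
  [[-0.134, 0, 0.005], [0, 0.8, 0], 0.4],
  [[-0.134, 0, 0.005], [0, 0.8, 0], 0.4],
  [[-0.134, 0, 0.005], [0, 0.8, 0], 0.4],
  [[-0.134, 0, 0.005], [0, 0.8, 0], 0.4],
  [[-0.134, 0, 0.005], [0, 0.8, 0], 0.4],
])

```text
time: 7.45
tool_pos: [0.5942, -0.0603, 0.0314]
tool_rot: [0.689, -0.688, -0.161, 0.158]
contact_force: [1.6, 3.8, -1.7]
gripper_width: 0.3
```

Emit:
drive_tool([
  [[-0.134, 0, 0.005], [0, 0.8, 0], 0.4],
  [[-0.134, 0, 0.005], [0, 0.8, 0], 0.4],
  [[-0.134, 0, 0.005], [0, 0.8, 0], 0.4],
  [[-0.134, 0, 0.005], [0, 0.8, 0], 0.4],
  [[-0.134, 0, 0.005], [0, 0.8, 0], 0.4],
  [[-0.134, 0, 0.005], [0, 0.8, 0], 0.4],
  [[-0.134, 0, 0.005], [0, 0.8, 0], 0.4],
  [[-0.134, 0, 0.005], [0, 0.8, 0], 0.4],
  [[-0.134, 0, 0.005], [0, 0.8, 0], 0.4],
  [[-0.134, 0, 0.005], [0, 0.8, 0], 0.4],
  [[-0.134, 0, 0.005], [0, 0.8, 0], 0.4],
  [[-0.134, 0, 0.005], [0, 0.8, 0], 0.4],
])

```text
time: 8.65
tool_pos: [0.556, -0.0631, 0.0317]
tool_rot: [0.694, -0.694, 0.132, -0.136]
contact_force: [3.7, -0.4, -2.4]
gripper_width: 0.299
```

Emit:
drive_tool([
  [[-0.134, 0, 0.005], [0, 0.8, 0], 0.4],
  [[-0.134, 0, 0.005], [0, 0.8, 0], 0.4],
  [[-0.134, 0, 0.005], [0, 0.8, 0], 0.4],
  [[-0.134, 0, 0.005], [0, 0.8, 0], 0.4],
  [[-0.134, 0, 0.005], [0, 0.8, 0], 0.4],
  [[-0.134, 0, 0.005], [0, 0.8, 0], 0.4],
  [[-0.134, 0, 0.005], [0, 0.8, 0], 0.4],
  [[0, 0, 0], [0, 0, 0], 0.4],
])

```text
time: 9.45
tool_pos: [0.5366, -0.0499, 0.0316]
tool_rot: [0.642, -0.642, 0.296, -0.299]
contact_force: [1.9, -1.7, 0.0]
gripper_width: 0.301
```

Run:
```python
from h import *
s,f=wrist('w3');print(s['tool_pos'].round(4),s['tool_rot'].round(3),s['joint_pos'].round(2),s['contact_force'])
blobs(f,(15,110,60),(35,255,255),.048)
print('R');blobs(f,(0,130,60),(8,255,255),.024)
```

```text
[ 0.5366 -0.0499  0.0316] [ 0.642 -0.642  0.296 -0.299] [-0.23  0.06  1.96 -0.    1.11  0.64] [ 1.92745472 -1.73552118  0.04244901]
[  334     0   226   398 54021] [482.7 185.7] [ 0.6326 -0.0824]
[    0    52   203   368 36133] [ 63.7 258.2] [0.4855 0.0379]
[ 220   57   37   38 1104] [237.8  76.1] [0.5988 0.024 ]
[359 150  33  32 792] [375.  165.7] [ 0.6088 -0.0409]
[ 148  191   43   39 1129] [168.8 210. ] [0.5366 0.014 ]
[277 253  29  43 995] [290.2 274.3] [ 0.5468 -0.0478]
[ 241  296   75   79 4229] [279.8 341.4] [ 0.5135 -0.0696]
[146 353  17  19 111] [153.7 361.7] [ 0.4604 -0.0272]
[395 353  18  19 130] [402.9 361.7] [ 0.5454 -0.1283]
[148 363  50  57 976] [176.7 396.9] [ 0.4474 -0.0506]
[359 364  51  56 992] [379.9 396.8] [ 0.5202 -0.1372]
[555 392   5  16  44] [557.8 398.1] [ 0.5839 -0.2144]
[523 404  10  10  57] [527.9 407.8] [ 0.5686 -0.2079]
R
[114   0  45  48 836] [135.9  20.7] [0.5875 0.0744]
[199   0   7   9  38] [202.2   2.8] [0.6114 0.0565]
[231   0  26  14 209] [241.    4.6] [0.6215 0.0436]
[117  60  38  32 482] [135.5  75.3] [0.5689 0.0631]
[192 132  31  24 336] [207.1 143.8] [0.5651 0.0204]
```

View pics/w3.png

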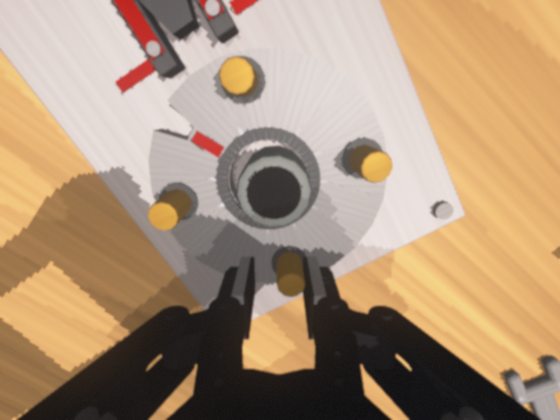

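Emit:
drive_tool([
  [[-0.134, 0, 0.005], [0, 0.8, 0], 0.4],
  [[-0.134, 0, 0.005], [0, 0.8, 0], 0.4],
  [[-0.134, 0, 0.005], [0, 0.8, 0], 0.4],
  [[-0.134, 0, 0.005], [0, 0.8, 0], 0.4],
  [[-0.134, 0, 0.005], [0, 0.8, 0], 0.4],
  [[-0.1, 0, 0.003], [0, 0.6, 0], 0.4],
  [[0, 0, 0], [0, 0, 0], 0.4],
  [[0.08, 0, 0], [0, 0, 0], 0.4],
  [[0, -0.8, 0], [0, 0, 0], 0.4],
  [[0, -1, 0], [0, 0, 0], 0.4],
  [[0, -1, 0], [0, 0, 0], 0.4],
  [[0, 0, 0], [0, 0, 0], 0.4],
])

```text
time: 10.7
tool_pos: [0.5288, -0.0344, 0.1038]
tool_rot: [0.571, -0.568, 0.417, -0.421]
contact_force: [0.1, 0.1, 0.9]
gripper_width: 0.299
```

Run:
```python
from h import *
s,f=wrist('w4');print(s['tool_pos'].round(4),s['tool_rot'].round(3),s['joint_pos'].round(2),s['contact_force'])
blobs(f,(15,110,60),(35,255,255),.048)
print('R');blobs(f,(0,130,60),(8,255,255),.025)
```

```text
[ 0.5288 -0.0344  0.1038] [ 0.571 -0.568  0.417 -0.421] [-0.21 -0.06  1.95  0.    1.25  1.06] [0.0759777  0.11102314 0.89013153]
[    0     0   241   420 48081] [ 75.9 231. ] [0.4868 0.1032]
[  275     0   285   420 72241] [457.1 181.4] [ 0.5995 -0.1374]
[  92   33   54   36 1239] [117.5  51.2] [0.6102 0.0906]
[241  78  22  24 414] [251.3  89.9] [0.6133 0.01  ]
[329 139  21  20 344] [338.9 148.5] [ 0.5962 -0.0538]
[191 167  24  23 400] [202.5 177.8] [0.551  0.0262]
[275 213  18  25 380] [283.6 225.4] [ 0.5346 -0.0358]
[ 241  265   75  110 5959] [278.1 326.7] [ 0.4508 -0.0579]
[394 353  18  19 119] [402.8 361.5] [ 0.4481 -0.1677]
[146 354  17  17 110] [154.1 361.3] [0.3869 0.0301]
[147 363  51  57 985] [176.5 397.2] [0.3531 0.0046]
[359 363  51  57 993] [379.8 396.7] [ 0.4062 -0.165 ]
R
[122  15  72  60 928] [157.   44.6] [0.622  0.0781]
[203  38  22  30 237] [213.6  52.4] [0.6286 0.0419]
[101  62  69  51 783] [135.   85.9] [0.5928 0.088 ]
[156 120  18  25 172] [164.5 131.8] [0.5689 0.0634]
[219 126  20  16 145] [228.4 133.9] [0.581  0.0197]
```

View pics/w4.png

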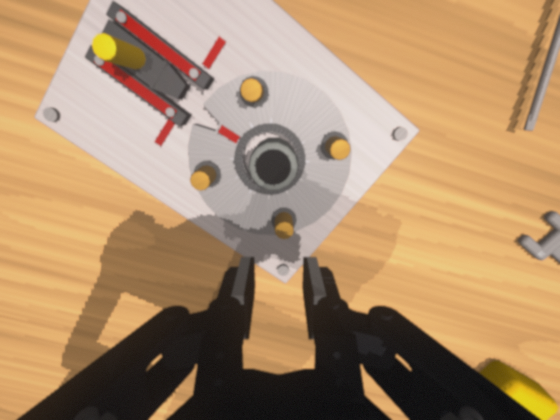

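```bash
cat > meas.py <<'E'
from h import *
import sys
def meas(f,S,bar,out=None,pil=None):
    m=cv2.inRange(cv2.cvtColor(f['img'],cv2.COLOR_BGR2HSV),(0,130,60),(8,255,255))
    k,l,s,ce=cv2.connectedComponentsWithStats(m);big=np.argsort(-s[1:,4])[:2]+1;L=[]
    for i in big:
        v,u=np.nonzero(l==i);P=np.array([ray(f,p,.025)[:2] for p in zip(u,v)],np.float32)
        vx,vy,cx,cy=cv2.fitLine(P,cv2.DIST_L2,0,.01,.01).ravel();sg=np.sign(vy);L.append((vx*sg,vy*sg,cx,cy))
    d=np.mean([x[:2] for x in L],0);d/=np.linalg.norm(d);c=np.mean([x[2:] for x in L],0);n=np.array([d[1],-d[0]])
    print('angles',[round(float(np.degrees(np.arctan2(x[1],x[0]))),2) for x in L],'axis',np.degrees(np.arctan2(d[1],d[0])).round(2),'c',c.round(4),'gap',abs(n@(np.array(L[0][2:])-L[1][2:])).round(4))
    S=[ray(f,p,.048)[:2] for p in S];b=ray(f,bar,.024)[:2]
    print('stud lateral(x,y)',[(round(float(n@(p-c))*1e3,1),round(float(d@(p-c))*1e3,1)) for p in S],'bar',(n@(b-c)*1e3).round(1),(d@(b-c)*1e3).round(1))
    return c,d,n
E
python3 - <<'E'
from meas import *
f=pickle.load(open('w4.pkl','rb'))
c,d,n=meas(f,[(251.3,89.9),(338.9,148.5),(202.5,177.8),(283.6,225.4)],(228.4,133.9))
im=cv2.resize(f['img'][20:220,80:345],None,fx=3,fy=3,interpolation=cv2.INTER_CUBIC)
for t in np.arange(-.1,.03,.008):
    p=(proj(f,[*(c+d*t),.024])-[80,20]+.5)*3; cv2.circle(im,tuple(int(x) for x in p),1,(255,0,255),-1)
cv2.imwrite('pics/w4c.png',im)
E
```

```text
angles [70.28, 70.78] axis 70.53 c [0.6073 0.0829] gap 0.0308
stud lateral(x,y) [(29.9, -66.8), (35.1, -132.6), (-34.2, -72.2), (-29.0, -136.2)] bar -4.0 -68.2
```

View pics/w4c.png

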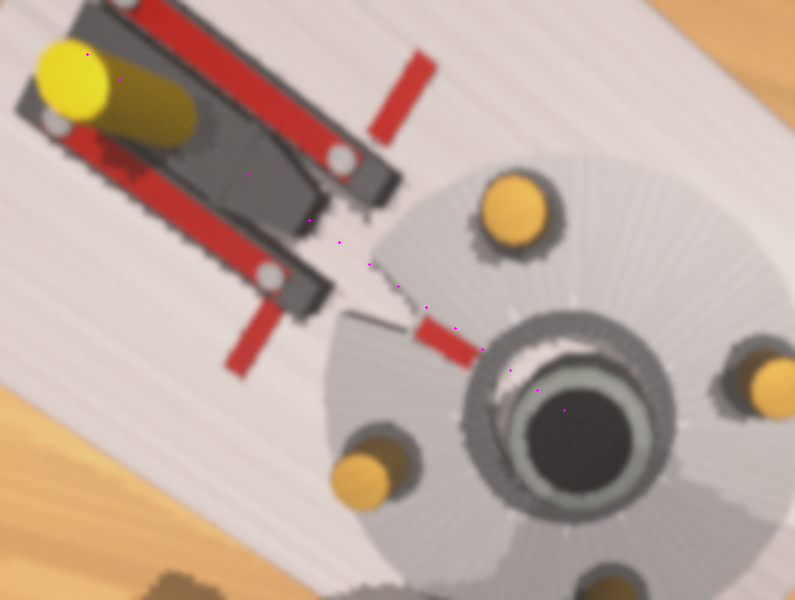

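Emit:
drive_tool([
  [[0, 1, 0], [0, 0, 0], 0.4],
  [[0, 1, 0], [0, 0, 0], 0.4],
  [[0, 0.8, 0], [0, 0, 0], 0.4],
  [[0, 0, 0], [0, 0, 0], 0.4],
  [[-0.04, 0, 0], [0, 0, 0], 0.4],
  [[-0.04, 0, 0], [0, 0, 0], 0.4],
  [[-0.065, 0, 0.003], [0, 0.39, 0], 0.4],
  [[-0.065, 0, 0.003], [0, 0.39, 0], 0.4],
  [[-0.065, 0, 0.003], [0, 0.39, 0], 0.4],
  [[0, 0, 0], [0, 0, 0], 0.4],
])

```text
time: 11.75
tool_pos: [0.5248, -0.0283, 0.0306]
tool_rot: [-0.547, 0.548, -0.447, 0.448]
contact_force: [-0.3, -4.4, -2.8]
gripper_width: 0.303
```

Emit:
drive_tool([
  [[0.08, 0, 0], [0, 0, 0], 0.4],
  [[0, -0.8, 0], [0, 0, 0], 0.4],
  [[0, -1, 0], [0, 0, 0], 0.4],
  [[0, -1, 0], [0, 0, 0], 0.4],
  [[0, 0, 0], [0, 0, 0], 0.4],
])

```text
time: 12.25
tool_pos: [0.5287, -0.0297, 0.1053]
tool_rot: [0.549, -0.546, 0.445, -0.45]
contact_force: [0.7, 0.2, 1.5]
gripper_width: 0.3
```

Run:
```python
from meas import *
s,f=wrist('w5');print(s['tool_pos'].round(4),s['tool_rot'].round(3))
blobs(f,(15,110,60),(35,255,255),.048,300)
print('R');blobs(f,(0,130,60),(8,255,255),.025)
```

```text
[ 0.5287 -0.0297  0.1053] [ 0.549 -0.546  0.445 -0.45 ]
[    0     0   243   420 46907] [ 74.4 230.7] [0.5004 0.1135]
[  252     0   308   420 73621] [455.9 180.6] [ 0.5887 -0.1394]
[  86   56   53   32 1163] [111.4  72.6] [0.6102 0.0905]
[241  81  22  24 407] [251.6  92.8] [0.6159 0.0055]
[328 141  21  21 343] [338.1 150.6] [ 0.5923 -0.056 ]
[192 169  24  23 394] [203.1 179.5] [0.5556 0.0281]
[275 214  18  26 376] [283.4 226.9] [ 0.5327 -0.0319]
[ 241  262   75  113 5979] [277.6 326.4] [ 0.448  -0.0448]
[359 363  51  57 984] [379.8 396.7] [ 0.3923 -0.1478]
[148 364  50  56 918] [176.6 397.2] [0.3568 0.0272]
R
[114  36  72  52 864] [148.9  61.8] [0.6219 0.078 ]
[196  48  18  30 221] [204.4  62.6] [0.6288 0.0416]
[ 97  84  70  43 728] [131.8 104.1] [0.5927 0.0878]
[220 129  19  15 138] [228.9 136. ] [0.5847 0.0185]
[157 133  16  25 159] [164.7 145.4] [0.5689 0.0632]
```

Run:
```python
from meas import *
f=pickle.load(open('w5.pkl','rb'))
c,d,n=meas(f,[(251.6,92.8),(338.1,150.6),(203.1,179.5),(283.4,226.9)],(228.9,136.))
im=cv2.resize(f['img'][30:190,90:300],None,fx=3.5,fy=3.5,interpolation=cv2.INTER_CUBIC)
for t in np.arange(-.1,.03,.008):
    p=(proj(f,[*(c+d*t),.024])-[90,30]+.5)*3.5; cv2.circle(im,tuple(int(x) for x in p),1,(255,0,255),-1)
cv2.imwrite('pics/w5c.png',im)
```

```text
angles [70.22, 70.9] axis 70.56 c [0.6073 0.0828] gap 0.0308
stud lateral(x,y) [(33.8, -70.0), (32.1, -135.9), (-30.6, -68.7), (-32.2, -133.0)] bar -0.0 -68.0
```

View pics/w5c.png

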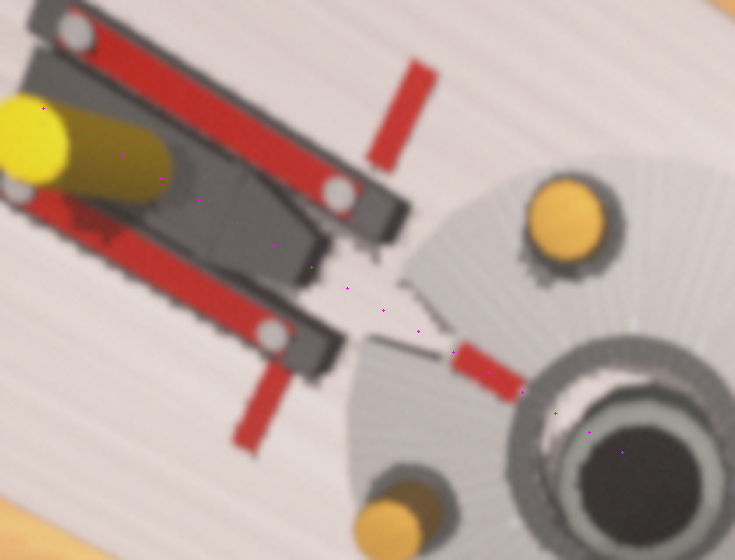

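Emit:
drive_tool([
  [[0, -0.2, 0], [0, -0.98, 0], 1],
  [[0, 0, 0], [0, -0.98, 0], 1],
  [[0, 0, 0], [0, -0.98, 0], 1],
  [[0, 0, 0], [0, -0.98, 0], 1],
  [[0, 0, 0], [0, -0.98, 0], 1],
  [[0, 0, 0], [0, -0.98, 0], 1],
  [[0, 0, 0], [0, -0.98, 0], 1],
  [[0, 0, 0], [0, -0.98, 0], 1],
  [[0, 0, 0], [0, -0.98, 0], 1],
  [[0, 0, 0], [0, -0.98, 0], 1],
  [[0, 0, 0], [0, -0.98, 0], 1],
  [[0, 0, 0], [0, -0.98, 0], 1],
])

```text
time: 13.5
tool_pos: [0.5244, -0.0291, 0.1036]
tool_rot: [0.697, -0.697, 0.121, -0.119]
contact_force: [0.0, -0.5, -0.3]
gripper_width: 0.001
```

Emit:
drive_tool([
  [[0.185, 0, 0.96], [0, 0, 0], 1],
  [[0.185, 0, 0.96], [0, 0, 0], 1],
  [[0.185, 0, 0.96], [0, 0, 0], 1],
  [[0.185, 0, 0.96], [0, 0, 0], 1],
  [[0.185, 0, 0.96], [0, 0, 0], 1],
  [[0.185, 0, 0.96], [0, 0, 0], 1],
  [[0.185, 0, 0.96], [0, 0, 0], 1],
  [[0.185, 0, 0.96], [0, 0, 0], 1],
  [[0, 0, 0], [0, 0, 0], 1],
  [[0, 0, 0], [0, 0, 0], 1],
])

```text
time: 14.5
tool_pos: [0.6241, 0.1389, 0.1036]
tool_rot: [-0.697, 0.697, -0.122, 0.12]
contact_force: [-0.2, -0.7, -0.2]
gripper_width: -0.002
```

Run:
```python
from meas import *
s,f=wrist('w6');q=s['tool_rot'];print(s['tool_pos'].round(4),q.round(3),s['joint_pos'].round(2),s['contact_force'])
M=R.from_quat(np.r_[q[1:],q[0]]).as_matrix();print(M.round(3))
p=np.array([.6102,.0912,.064])-s['tool_pos'];print('post in tool mm',(M.T@p*1e3).round(1))
blobs(f,(22,110,60),(35,255,255),.064,300)
```

```text
[0.6241 0.1389 0.1036] [-0.697  0.697 -0.122  0.12 ] [0.1  0.19 1.68 0.   1.27 0.45] [-0.23551733 -0.73027865 -0.20796112]
[[ 0.942 -0.002  0.337]
 [-0.337 -0.     0.942]
 [-0.002 -1.    -0.001]]
post in tool mm [  3.1  39.7 -49.5]
```

View pics/w6.png

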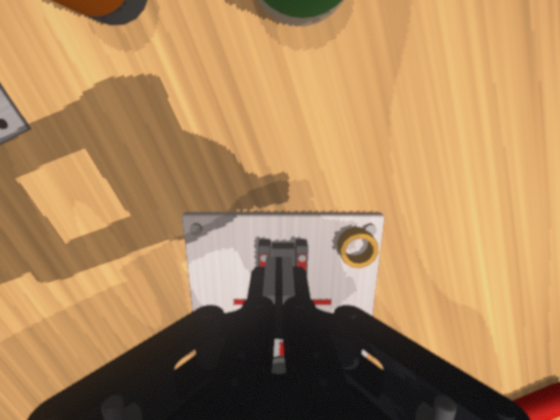

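Emit:
drive_tool([
  [[0.06, 0.8, 0], [0, 0, 0], 1],
  [[0.06, 0.8, 0], [0, 0, 0], 1],
  [[0, 0.6, 0], [0, 0, 0], 1],
  [[0, 0.26, -0.2], [0, 0, 0], 1],
  [[0, 0, -0.2], [0, 0, 0], 1],
  [[0, 0, -0.2], [0, 0, 0], 1],
  [[0, 0, -0.2], [0, 0, 0], 1],
  [[0, 0, -0.1], [0, 0, 0], 1],
  [[0, 0, 0], [0, 0, 0], 1],
])

```text
time: 15.45
tool_pos: [0.6205, 0.116, 0.0443]
tool_rot: [0.697, -0.696, 0.121, -0.122]
contact_force: [0.3, 0.1, 0.3]
gripper_width: 0.001
```

Emit:
drive_tool([
  [[0, 0, -0.08], [0, 0, 0], 1],
  [[0, 0, -0.08], [0, 0, 0], 1],
  [[0, 0, -0.08], [0, 0, 0], 1],
  [[0, 0, -0.08], [0, 0, 0], 1],
  [[0, 0, -0.08], [0, 0, 0], 1],
  [[0, 0, -0.08], [0, 0, 0], 1],
])

```text
time: 16.05
tool_pos: [0.6161, 0.1052, 0.0435]
tool_rot: [0.697, -0.696, 0.121, -0.121]
contact_force: [0.4, 1.5, -0.5]
gripper_width: -0.0
```

Emit:
drive_tool([
  [[0, 0, -0.08], [0, 0, 0], 1],
  [[0, 0, -0.08], [0, 0, 0], 1],
  [[0, 0, -0.08], [0, 0, 0], 1],
  [[0, 0, -0.08], [0, 0, 0], 1],
  [[0, 0, -0.08], [0, 0, 0], 1],
  [[0, 0, -0.08], [0, 0, 0], 1],
  [[0, 0, -0.08], [0, 0, 0], 1],
])

```text
time: 16.75
tool_pos: [0.6113, 0.0917, 0.0435]
tool_rot: [-0.697, 0.697, -0.121, 0.121]
contact_force: [-0.1, 1.9, -0.2]
gripper_width: 0.002
```

Emit:
drive_tool([
  [[0, 0, -0.06], [0, 0, 0], 1],
  [[0, 0, -0.06], [0, 0, 0], 1],
  [[0, 0, -0.06], [0, 0, 0], 1],
])

```text
time: 17.05
tool_pos: [0.6098, 0.0876, 0.0435]
tool_rot: [-0.697, 0.697, -0.121, 0.121]
contact_force: [0.9, 0.7, -0.9]
gripper_width: 0.0
```

Emit:
drive_tool([
  [[0, 0, -0.06], [0, 0, 0], 1],
  [[0, 0, -0.06], [0, 0, 0], 1],
])

```text
time: 17.25
tool_pos: [0.609, 0.0853, 0.0436]
tool_rot: [0.697, -0.696, 0.121, -0.122]
contact_force: [1.7, 4.1, -1.9]
gripper_width: -0.001
```

Emit:
drive_tool([
  [[0, 0, -0.04], [0, 0, 0], 1],
  [[0, 0, -0.04], [0, 0, 0], 1],
])

```text
time: 17.45
tool_pos: [0.6082, 0.0832, 0.0435]
tool_rot: [0.697, -0.696, 0.121, -0.121]
contact_force: [1.2, 3.6, -0.9]
gripper_width: 0.001
```

Emit:
drive_tool([
  [[0, 0, -0.03], [0, 0, 0], 1],
  [[0, 0, 0], [0, 0, 0], 1],
])

```text
time: 17.65
tool_pos: [0.6081, 0.0828, 0.0436]
tool_rot: [0.697, -0.696, 0.121, -0.121]
contact_force: [1.8, 6.1, -1.3]
gripper_width: -0.002
```

Emit:
drive_tool([
  [[0, 0, -0.03], [0, 0, 0], 1],
  [[0, 0, 0], [0, 0, 0], 1],
])

```text
time: 17.85
tool_pos: [0.6079, 0.0824, 0.0436]
tool_rot: [0.697, -0.696, 0.121, -0.122]
contact_force: [1.6, 5.7, -2.9]
gripper_width: -0.0
```

Emit:
drive_tool([
  [[0, 0, -0.03], [0, 0, 0], 1],
  [[0, 0, 0], [0, 0, 0], 1],
])

```text
time: 18.05
tool_pos: [0.6077, 0.0817, 0.0436]
tool_rot: [0.697, -0.696, 0.121, -0.122]
contact_force: [2.6, 6.0, -2.0]
gripper_width: 0.005
```

Emit:
drive_tool([
  [[0, 0, -0.03], [0, 0, 0], 1],
  [[0, 0, 0], [0, 0, 0], 1],
])

```text
time: 18.25
tool_pos: [0.6074, 0.081, 0.0436]
tool_rot: [0.697, -0.696, 0.121, -0.122]
contact_force: [2.0, 5.9, -1.6]
gripper_width: -0.001
```

Emit:
drive_tool([
  [[0, 0, -0.03], [0, 0, 0], 1],
  [[0, 0, 0], [0, 0, 0], 1],
])

```text
time: 18.45
tool_pos: [0.6072, 0.0804, 0.0436]
tool_rot: [0.697, -0.696, 0.121, -0.122]
contact_force: [2.1, 7.2, -2.5]
gripper_width: 0.002
```

Emit:
drive_tool([
  [[0, 0, -0.03], [0, 0, 0], 1],
  [[0, 0, 0], [0, 0, 0], 1],
])

```text
time: 18.65
tool_pos: [0.607, 0.0796, 0.0436]
tool_rot: [0.697, -0.696, 0.121, -0.122]
contact_force: [1.7, 6.7, -2.7]
gripper_width: 0.001
```

Emit:
drive_tool([
  [[0, 0, -0.03], [0, 0, 0], 1],
  [[0, 0, 0], [0, 0, 0], 1],
])

```text
time: 18.85
tool_pos: [0.6067, 0.0789, 0.0436]
tool_rot: [0.697, -0.696, 0.121, -0.122]
contact_force: [2.1, 6.8, -3.1]
gripper_width: -0.002
```

Emit:
drive_tool([
  [[0, 0, -0.03], [0, 0, 0], 1],
  [[0, 0, 0], [0, 0, 0], 1],
])

```text
time: 19.05
tool_pos: [0.6065, 0.0782, 0.0436]
tool_rot: [0.697, -0.696, 0.121, -0.122]
contact_force: [2.6, 6.5, -2.2]
gripper_width: 0.003
```

Emit:
drive_tool([
  [[0, 0, -0.03], [0, 0, 0], 1],
  [[0, 0, 0], [0, 0, 0], 1],
])

```text
time: 19.25
tool_pos: [0.6062, 0.0775, 0.0436]
tool_rot: [0.697, -0.696, 0.121, -0.122]
contact_force: [2.4, 6.6, -2.7]
gripper_width: 0.002
```

Emit:
drive_tool([
  [[0, 0, -0.03], [0, 0, 0], 1],
  [[0, 0, 0], [0, 0, 0], 1],
])

```text
time: 19.45
tool_pos: [0.6061, 0.0773, 0.0436]
tool_rot: [0.698, -0.696, 0.121, -0.122]
contact_force: [2.9, 7.4, -3.6]
gripper_width: 0.002
```

Emit:
drive_tool([
  [[0, 0, -0.03], [0, 0, 0], 1],
  [[0, 0, 0], [0, 0, 0], 1],
])

```text
time: 19.65
tool_pos: [0.6061, 0.0772, 0.0437]
tool_rot: [0.698, -0.695, 0.121, -0.122]
contact_force: [3.4, 9.3, -3.3]
gripper_width: 0.001
```

Emit:
drive_tool([
  [[0, 0, -0.02], [0, 0, 0], 1],
  [[0, 0, 0], [0, 0, 0], 1],
])

```text
time: 19.85
tool_pos: [0.6061, 0.0771, 0.0437]
tool_rot: [0.698, -0.695, 0.121, -0.122]
contact_force: [5.1, 11.8, -3.7]
gripper_width: 0.003
```

Emit:
drive_tool([
  [[0, 0, 0], [0, 0, 0], 1],
  [[0, 0, 0], [0, 0, 0], 1],
  [[0, 0, 0], [0, 0, 0], 1],
  [[0, 0, 0], [0, 0, 0], 1],
  [[0, 0, 0], [0, 0, 0], 1],
])

```text
time: 20.35
tool_pos: [0.6061, 0.0771, 0.0437]
tool_rot: [0.698, -0.695, 0.121, -0.122]
contact_force: [4.7, 10.2, -3.8]
gripper_width: 0.002
```

Emit:
drive_tool([
  [[0, 0, 0.06], [0, 0, 0], 1],
  [[0, 0, 0.1], [0, 0, 0], 1],
  [[0, 0, 0.3], [0, 0, 0], 1],
  [[0, 0, 0.4], [0, 0, 0], 1],
  [[0, -1, 0.2], [0, 0, 0], 1],
  [[0, -1, 0], [0, 0, 0], 1],
  [[0, -1, 0.5], [0, 0, 0], 1],
  [[0, -1, 1], [0, 0, 0], 1],
  [[0, -0.5, 1], [0, 0, 0], 1],
  [[0, 0, 1], [0, 0, 0], 1],
  [[0, 0, 1], [0, 0, 0], 1],
  [[0, 0, 0], [0, 0, 0], 1],
])

```text
time: 21.55
tool_pos: [0.6528, 0.2083, 0.1563]
tool_rot: [0.697, -0.697, 0.12, -0.121]
contact_force: [-0.1, -0.5, -0.1]
gripper_width: -0.0
```

Run:
```python
from meas import *
from plant import manip
s=manip.state();print(s['tool_pos'].round(4),s['contact_force'].round(2))
t=manip.grab_frame('top');sc=manip.grab_frame('scene')
a=cv2.resize(t['img'][155:255,215:340],(400,320),interpolation=cv2.INTER_CUBIC)
b=cv2.resize(sc['img'][200:300,215:340],(400,320),interpolation=cv2.INTER_CUBIC)
cv2.imwrite('pics/end.png',np.hstack([a,b]))
blobs(sc,(15,110,90),(35,255,255),.048,15)
```

```text
[0.6528 0.2083 0.1563] [-0.05 -0.48 -0.12]
[171   0  41   8 168] [193.9   2.1] [-0.2366  0.8805]
[ 523    0   37   88 1938] [546.6  50.8] [0.951  1.1314]
[110   7  13  15 109] [115.  14.] [-0.4252  0.6695]
[     0     23    500    397 116575] [219.9 252. ] [ 0.4883 -0.0781]
[48 46  7  4 16] [51.4 47.4] [-0.4493  0.3888]
[ 6 52 16 10 36] [12.4 56.2] [-0.516   0.2894]
[  0  74  10  16 105] [ 4.  81.4] [-0.4258  0.1739]
[508 114  13  16 103] [514.3 120.3] [0.9371 0.698 ]
[405 118   9  19  49] [408.7 128.7] [0.6977 0.5245]
[  0 121  15  15 124] [  5.5 127.5] [-0.2457  0.0155]
[362 132   7  10  38] [365.2 137. ] [0.6094 0.4355]
[294 221   7  16  95] [297.1 228.6] [0.6005 0.0594]
[267 229   5  10  42] [269.2 233.3] [0.5537 0.0179]
[493 237  24  18 255] [504.5 245.6] [1.0114 0.2266]
[242 244   7  11  56] [244.8 249.1] [ 0.5302 -0.0462]
[287 247   6  10  47] [289.8 251. ] [ 0.6163 -0.0055]
[263 262   6  12  58] [265.8 267.4] [ 0.5934 -0.0682]
[431 268   8   9  23] [434.7 271.6] [0.9013 0.0869]
[134 395   8   9  48] [137.  399.6] [ 0.5413 -0.4194]
```

View pics/end.png

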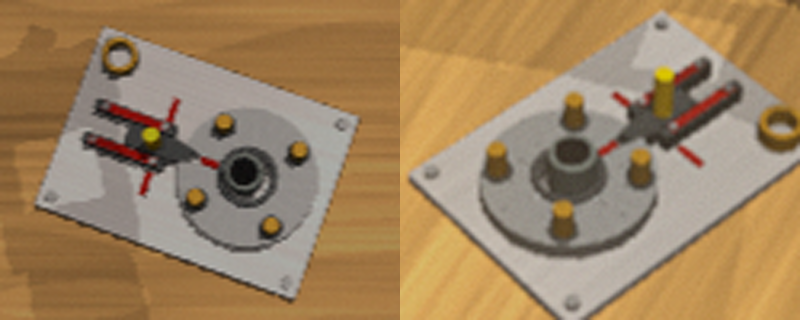

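```bash
python3 -c "
from plant import manip
print(manip.job_done())"
```

```text
the job is handed in; nothing more can be done
None
```

The flange is turned, the bolt is wedged in its notch, and the job was handed in at about 21.6 s of the 61 s allowed.

- **Turning:** I turned the flange about 173° clockwise, with one brass stud held loosely between the open fingers. A wrist view measured the notch about 6 mm off the bolt's line. I corrected this, and a second view put the painted bar inside the notch 0.0 mm off that line and the flange about 1° off square.
- **Wedging:** I pushed the bolt in by its yellow post with the fingers shut. The flange slid at about 7 N until it stopped hard against the stub. The press read 12.8 N and then 11.2 N along the bolt, held for about 0.5 s. I then backed off along the bolt's line and lifted clear.
- **Last checks:** The top and scene views show the bolt's tip in the notch, the flange flat and its bore against the stub on the bolt side, and the collar in its place. I did not look again at the other bystanders. The post moved about 32 mm by the arm's readings, putting the tip near panel y 47 mm, within the expected 43 to 53 mm. The wrist force with the arm clear was about 0.5 N, which is noise.
- **Limits and disagreements:** The highest horizontal force I read was about 12.9 N. Forces were only read at the end of each move, so brief peaks between readings were not seen. Stud and bar measurements of the flange centre differed by about 1.7 mm sideways, within the 2 mm calibration error, so I aligned by the bar and notch.

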